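Seat a glazed tile in a glaze gauge and hold its shutter open at the mark

TASK

Take a glaze reading: push the tile that lies on the gauge's platen until it sits flat, square and flush in the corner of the two steel fences, and only then draw the spring-loaded shutter slide out by its black grip until its pointer stands level with the line on the index clip. Finish while still holding the grip steady at that mark (the spring shuts the slide if it is let go). Do not shift the index clip, and leave the other things on the bench where they are.

Things in the scene. Friction and masses are not known exactly. Their poses are not given: they have to be found in the camera images.
- gauge: Fixed gauge, origin on the bench under the platen's centre; x away from the robot, y towards the shutter slide (turned up to 0.35 rad). Dark grey platen 200 (x) x 190 (y) mm, top 56 mm above the bench. Two steel fences rise 10 mm above it along its +x and -y edges, inner faces at x = +85 and y = -80 mm. Beyond the platen's +y edge (y = 95 mm) the slide bed, 32 mm high, runs to y = 205 mm.
- seat (a point): Point on the platen's top (centre of the round window), gauge axes, at gauge (47.5, -30, 56) mm: where the centre of the tile's underside lies when the tile is flush in the corner.
- tile: Loose orange-glazed ceramic tile 75 (x) x 100 (y) x 12 mm thick, about 0.2 kg, lying on the platen 1.5 to 4.5 cm short of each fence and turned up to 0.3 rad. Origin at the centre of its underside. Seated: its axes along the gauge's, its +x long side against the +x fence and its -y short side against the -y fence.
- shutter (a joint): Travel of the shutter slide in m: 0 shut (as it starts), growing as it is drawn out along the gauge's +y, end stop at 0.065. The return spring pulls back with about 5.6 N when shut plus 1.4 N per cm drawn out.
- grip (a point): Centre of the black upright grip on the slide's outer end: 44 wide (gauge x), 12 thick (gauge y), 38 tall, its top 78 mm above the bench and its lower edge 40 mm; this point is 60 mm above the bench. Shut, it stands at gauge (0, 140) mm, 39 mm clear of the platen's edge. It moves with the slide.
- pointer (a point): Tip of the slide's small pointer, in the grip's mid-plane, 35 mm to the gauge's -x side of the grip's centre, beside the scale; moves with the slide.
- index (a joint): Where the index clip is clamped, in m, in the same reading as the shutter: the pointer stands at the index line when joint shutter equals joint index. Between 0.030 and 0.055. It must stay where it is.
- mark (a point): End of the black line across the index clip's top, nearest the pointer; gauge axes. The clip is a steel block 19 x 10 x 8 mm with a brass thumbscrew on the gauge's -x side, riding on the scale rail at gauge x = -37 to -68 mm, top 40 mm above the bench.
- spare_tile: A second tile of the same size, lying on the bench behind the gauge's +x fence; leave it.
- bowl: Orange bowl, 156 mm across, 50 mm high, left of the gauge; leave it.
- dish: Orange dish, 200 mm across, 22 mm high, right of the gauge; leave it.
- probe: White counter tube 170 mm long, 34 mm thick, lying on the bench left of the gauge; leave it.
- pot: Lead storage pot, 66 mm across, 78 mm high, right of the gauge; leave it.
- forceps: Steel forceps 125 mm long, on the bench on the robot's side of the gauge; leave them.
- planchet: Small steel sample dish 56 mm across, 10 mm high, on the bench beside the gauge's -y edge; leave it.
Mind the look-alikes: they are no part of the job. Leave any turquoise or yellow look-alike of the tile alone.

How it is judged:
By the outcome, as a careful person would: the job done as asked, in the order asked, and still so for the second after the job is handed in, while the arm keeps its last pose, push and grip.
It also fails if it takes over 64 s, if anything falls off the work surface, if the arm or the gripper's body presses on something with over 40 N, if the wrist force passes 120 N, or if a joint passes its speed limit or range.

ROBOT

A 6-joint arm with a two-finger parallel gripper is mounted at the origin on the work surface. World frame = base frame: x ahead of the robot, y to its left, z up, the work surface at z = 0. Lengths are in mm, angles in rad, forces in N, time in s.
With the tool pointing down it reaches from about 300 to 875 mm from the base axis. Payload 6.4 kg.
Tool frame: the origin (TCP) lies at the very end of the fingers, on their centre line; the grasp point (between the pads) lies 19 mm behind it; z points along the fingers, y is the line along which they close (so a half turn about z gives the same grasp; the last joint's range is limited). The gripper opens to 88 mm and grips with 3 to 60 N. Pads are 18 mm wide; open, the fingers measure 123 mm over their backs; the gripper's body (75 mm by 187 mm) begins 45 mm behind the grasp point.
Start: joints at [-1.431, 0.181, 1.607, -0, 1.354, -0.206], TCP at [194.912, -540.972, 238.714] pointing down, gripper open.
Joint ranges: [-2.99, 2.99], [-0.89, 2.07], [0.3, 2.58], [-1.14, 4.28], [0, 2.63], [-3.12, 3.12]. Speed limits (rad/s): [2.57, 2.57, 3.01, 3.14, 3.14, 3.14].

INTERFACE

Orientations are given as a unit quaternion [w, x, y, z].
In Python, from plant import monitor, cams, job_done, finder gives the robot as it stands. The module is installed in compiled form; this text tells all that it offers.
- The arm moves only by the tool step_arm, never from a script. Its argument "deltas" is a list of rows, each a list of 7 numbers: the shift along the world's x, y, z in cm, then the turn, a rotation vector about the world's x, y, z in rad, then the finger opening in cm, from 0 to 8.81. In form: [[dx, dy, dz, ax, ay, az, jaw], ...]. A call has 1 to 5 rows; each row shifts and turns the commanded pose from where the row before left it; what a row does not reach is not made up. A row lasts 1/10 s, in which the tool goes at most 50 mm and 8.59 degrees, less where a joint would pass 70% of its speed; a pose out of reach is approached as far as the arm can. A call with a gripper value outside its range is refused whole. The fingers move at their own pace and stop on an object; "squeeze" is the grip in N (left out, the last holds). Time passes only in rows, so rows that do not move let the fingers close. It gives the time, the measured TCP pose, the force, the opening and the grip force at its end, in the units of the state.
- monitor.get_obs(): the state, without advancing time (a new reading comes with each control period).
- cams.get_image(name): name is "scene" or "top" or "wrist"; returns a dict with "frame" (420x560x3 uint8, red, green, blue), "depth" (420x560 float32, mm along the optical axis (not along the pixel's ray), 0 where there is no reading), "vertical_fov" (degrees; the focal length in pixels is half the picture's height over the tangent of half this angle, whatever the lens; pixels are square), "cx", "cy" (the principal point, pixels), "R" (3x3) and "t" (3): a world point X has camera coordinates R X + t; the wrist camera has in their place "hand_eye" (4x4, takes a point from camera to tool coordinates, whose origin is the TCP and whose axes are the flange's). Camera axes: x right, y down, z forward; pixel columns grow to the right and rows downward; lengths in mm; the calibration is good to about 2 mm. A picture is of the moment at which its call begins: read the wrist's pose just before it.
- job_done(): hands the job in; it is judged then, once.
Trained networks look in a picture, given as the dict that the camera call returned (one of the last four; its "shot" number tells which), for a name from the list of things; names that differ only in an ending like _2 or _b are one class to them, and where a whole thing is asked for, a point or a joint stands for the part that bears it (a point fixed in the world has none). Each returns a list of dicts, best first, with "confidence" (0 to 1); they miss things now and then, are a little off and sometimes report something else, mostly with a low value. They report only what shows in the picture. A call takes as long as a camera call. They do not tell look-alikes from the thing itself.
- finder.regions_of(picture, target): "pixels" (420x560 bool, what is visible of it) and "at" ([column, row] in pixels, amid what is visible of it).
- finder.place_of(picture, target): "at" ([column, row] in pixels: a listed point, or the origin of a listed thing).
The state is a dict: "time_s": time; "q": joint angles; "joint_vel": joint speeds; "joint_efforts": joint torques, N m; "position": TCP position; "tool_rot": TCP orientation; "ft_force": force on the tool from outside, world axes, zero at the start; "torque": the same for the moment, N m; "width": finger opening in mm; "gripper_force": force on a finger pad.
Only numpy, scipy, OpenCV 4.12 (cv2) and the standard library are available. Lean on these libraries where they do the work, as an engineer would, in place of code of your own. Each camera call takes 0.05 s, during which the arm holds its last target. There are 200 camera calls.

## Working session

There is one attempt and no reset: what is moved stays moved. The work goes in short steps, Python scripts to look and compute and a tool call to move; the robot and the scene stay as the last step left them, time stands still between calls to the robot, and variables do not carry over. Pictures are saved under pics/ and viewed, at most 10 in all, crops included, and the job is handed in when it is done.

Besides the shell and the picture viewer there is one more tool, called after ">>>" as name(argument=value, ...) on one line, values as JSON. step_arm: Moves the arm, as the interface text tells. Its arguments: {"type":"object","properties":{"deltas":{"type":"array"},"squeeze":{"type":"number"}},"required":["deltas"]}

```bash
mkdir -p pics; cat > h.py <<'E'
import numpy as np, cv2
from plant import monitor, cams, job_done, finder
from scipy.spatial.transform import Rotation as Ro
def shot(name):
    o=monitor.get_obs(); d=cams.get_image(name)
    h,w=d["frame"].shape[:2]; d["f"]=h/2/np.tan(np.radians(d["vertical_fov"])/2)
    if "hand_eye" in d:
        q=o["tool_rot"]; T=np.eye(4); T[:3,:3]=Ro.from_quat([q[1],q[2],q[3],q[0]]).as_matrix(); T[:3,3]=o["position"]
        M=T@np.array(d["hand_eye"]); d["Rw"]=M[:3,:3]; d["c"]=M[:3,3]
    else:
        R=np.array(d["R"]); d["Rw"]=R.T; d["c"]=-R.T@np.array(d["t"])
    return d
def ray(d,u,v): return d["Rw"]@np.array([(u-d["cx"])/d["f"],(v-d["cy"])/d["f"],1.])
def at_z(d,p,z):
    r=ray(d,*p); return d["c"]+r*(z-d["c"][2])/r[2]
def by_depth(d,p):
    z=d["depth"][int(round(p[1])),int(round(p[0]))]; return d["c"]+ray(d,*p)*z
def cloud(d):
    v,u=np.mgrid[:420,:560]; z=d["depth"]
    P=np.stack([(u-d["cx"])/d["f"]*z,(v-d["cy"])/d["f"]*z,z],-1)@d["Rw"].T+d["c"]; P[z==0]=np.nan; return P
def proj(d,X):
    c=d["Rw"].T@(np.array(X)-d["c"]); return c[:2]/c[2]*d["f"]+[d["cx"],d["cy"]]
def tri(d1,p1,d2,p2):
    a,b=ray(d1,*p1),ray(d2,*p2); s=np.linalg.lstsq(np.stack([a,-b],1),d2["c"]-d1["c"],rcond=None)[0]
    x,y=d1["c"]+a*s[0],d2["c"]+b*s[1]; return (x+y)/2,np.linalg.norm(x-y)
def save(d,n): cv2.imwrite(f"pics/{n}.png",d["frame"][...,::-1])
E
cat > a.py <<'E'
from h import *
np.set_printoptions(precision=1,suppress=True)
ds={n:shot(n) for n in("scene","top")}
for n,d in ds.items(): print(n,d["c"],d["f"])
F={}
for n,d in ds.items():
  for t in("tile","grip","pointer","seat","mark","gauge"):
    r=finder.place_of(d,t)
    for k in r[:3]: print(n,t,np.array(k["at"]),round(k["confidence"],2),by_depth(d,k["at"]))
    if r: F[n,t]=r[0]["at"]
for t in("tile","grip","pointer","seat","mark","gauge"):
  if("scene",t)in F and("top",t)in F: print(t,*tri(ds["scene"],F["scene",t],ds["top"],F["top",t]))
cv2.imwrite("pics/a.png",cv2.resize(np.vstack([ds["scene"]["frame"],ds["top"]["frame"]])[...,::-1],(800,1200))[:600]); cv2.imwrite("pics/b.png",cv2.resize(ds["top"]["frame"][...,::-1],(800,600)))
E
python3 a.py
```

```text
scene [1180.1  102.   992.1] 414.63759318716563
top [ 283.9  -19.3 1382.9] 542.0958298563492
scene tile [243.5 149.2] 0.95 [ 285.3 -197.    11.5]
scene tile [285.2 311.2] 0.82 [795.8  41.3  12.4]
scene tile [251.  216.7] 0.77 [574.4 -97.5  67.7]
scene pointer [308.5 228.8] 0.63 [1180.1  102.   992.1]
scene seat [241.6 226.6] 0.86 [ 604.7 -116.5   58.3]
scene mark [327.  233.1] 0.54 [566.1 111.   39.4]
scene gauge [256.4 226.1] 0.61 [601.9 -75.8  69.3]
scene gauge [177.8 174.2] 0.37 [ 459.6 -350.3   51.4]
top tile [295.6 205.2] 0.71 [569.8 -92.4  69.5]
top tile [331.7 323.7] 0.7 [283.  -93.  771.3]
top tile [246.1 127.8] 0.66 [793.3  35.9   8.3]
top grip [238.9 196.2] 0.65 [589.7  48.2  76.8]
top grip [236.  213.1] 0.49 [555.5  56.9  35.3]
top grip [289.8 215.8] 0.32 [544.1 -78.2  63.3]
top pointer [237.  214.2] 0.94 [553.6  54.6  30.3]
top seat [308.4 196.7] 0.71 [ 592.2 -124.5   67.4]
top mark [216.5 209.8] 0.41 [561.6 105.6  44.7]
top mark [308.3 195.8] 0.19 [ 593.4 -123.9   72. ]
top mark [237.5 212.5] 0.18 [557.2  53.2  34.6]
top gauge [291.5 217.9] 0.6 [537.2 -82.   71.9]
tile [528.1 -97.7 280. ] 34.82112628521226
pointer [554.2  57.   26. ] 4.311369547758372
seat [ 596.8 -123.    45. ] 6.706972109980055
mark [563.5 108.7  34.9] 4.566028771745405
gauge [553.1 -88.3  -8.1] 4.891377588772424
```

View pics/b.png

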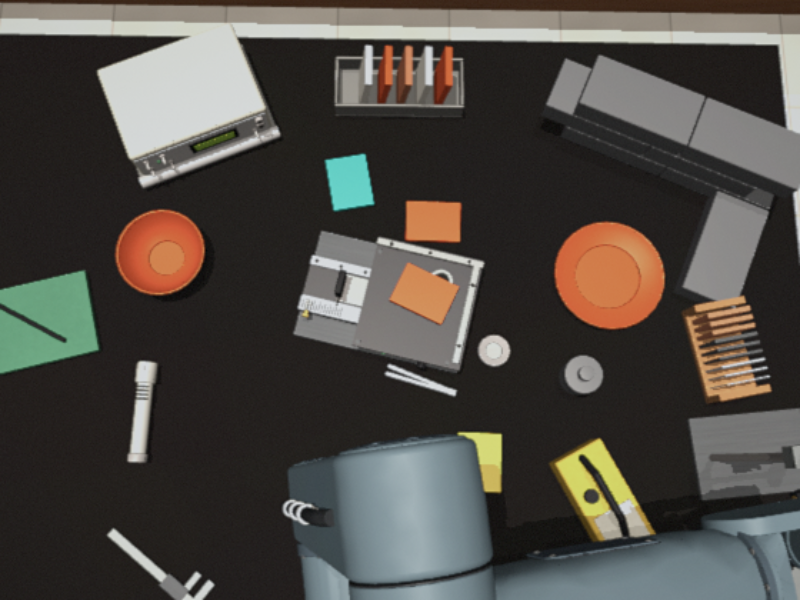

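View pics/a.png

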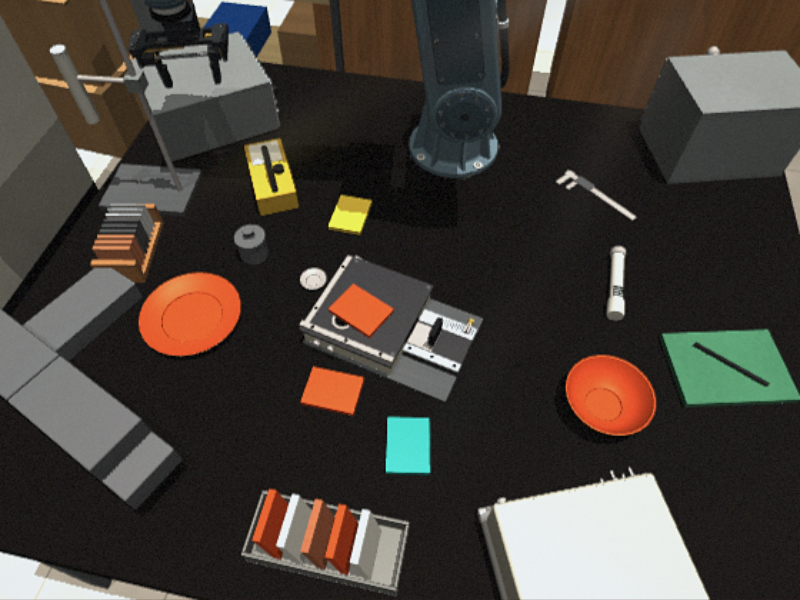

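The top view shows four tile candidates, in 560-px coordinates. The orange one on the platen is at (296,205), the orange spare behind the fence at (303,155), a turquoise one at (245,127) and a yellow one at (335,323). Only the orange tile on the platen fits. The gauge is turned about -0.24 rad. I'll move above it and confirm with a close wrist view.

>>> step_arm(deltas=[[2,3,1.2,0,0,0,6],[2,3,1.2,0,0,0,6],[2,3,1.2,0,0,0,6],[2,3,1.2,0,0,0,6],[2,3,1.2,0,0,0,6]])

```text
time_s: 1.2
position: [295.5, -389.7, 299.3]
tool_rot: [0.0, 0.985, 0.172, 0.0]
ft_force: [0.8, -0.9, 0.1]
width: 60.0
gripper_force: 0.0
```

>>> step_arm(deltas=[[2,3,1.2,0,0,0,6],[2,3,1.2,0,0,0,6],[2,3,1.2,0,0,0,6],[2,3,1.2,0,0,0,6],[2,3,1.2,0,0,0,6]])

```text
time_s: 1.7
position: [395.5, -239.6, 359.4]
tool_rot: [0.0, 0.985, 0.172, 0.0]
ft_force: [0.6, -0.2, -0.7]
width: 59.9
gripper_force: 0.0
```

>>> step_arm(deltas=[[2,3,1.2,0,0,0,6],[2,3,1.2,0,0,0,6],[2,3,1.2,0,0,0,6],[2,3,1.2,0,0,0,6],[0,0,0,0,0,0,6]])

```text
time_s: 2.2
position: [476.8, -118.1, 408.7]
tool_rot: [0.001, 0.985, 0.174, 0.002]
ft_force: [-0.2, 0.4, 0.7]
width: 60.0
gripper_force: 0.0
```

```bash
cat > b.py <<'E'
from h import *
np.set_printoptions(precision=2,suppress=True)
d=shot("wrist"); o=monitor.get_obs()
T=Ro.from_quat(np.roll(o["tool_rot"],-1)).as_matrix()
print(o["time_s"],o["position"],o["q"]);print(T);print(d["hand_eye"],d["c"],d["f"])
for t in("tile","grip","pointer","seat","mark"):
  for k in finder.place_of(d,t)[:2]: print(t,np.array(k["at"]),round(k["confidence"],2),by_depth(d,k["at"]))
np.savez("w1.npz",**d)
cv2.imwrite("pics/w1.png",cv2.resize(d["frame"][...,::-1],(800,600)))
E
python3 b.py
```

```text
2.25 [ 475.73 -119.62  407.52] [-0.49 -0.1   1.57 -0.    1.68  0.73]
[[ 0.94  0.34  0.  ]
 [ 0.34 -0.94 -0.  ]
 [ 0.    0.   -1.  ]]
[[   0.     -0.97   -0.26   66.63]
 [   1.      0.     -0.      0.26]
 [   0.     -0.26    0.97 -146.28]
 [   0.      0.      0.      1.  ]] [538.97 -95.39 555.18] 351.6300282298043
tile [281.1  97.4] 0.88 [571.15 -92.22  66.25]
tile [172.6  71.4] 0.75 [553.62  60.29  36.18]
grip [311.7  89.4] 0.66 [ 594.05 -126.34   69.13]
grip [182.4  39.8] 0.65 [591.85  46.09  78.99]
pointer [172.8  68.7] 0.6 [557.2   62.14  32.36]
seat [310.4  88.9] 0.73 [ 594.17 -124.59   67.91]
mark [140.2  53.3] 0.63 [560.49 106.51  40.11]
mark [246.  192.8] 0.49 [420.54 -89.63   4.87]
```

View pics/w1.png

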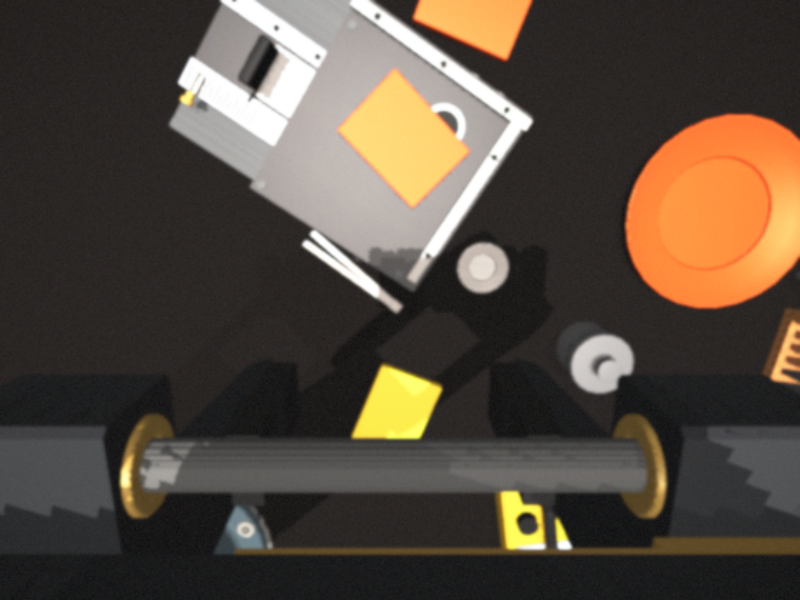

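The wrist view (800-px) shows the orange tile on the platen at about (403,138), next to the round window at (450,118). The fences are behind it and to its right. The black grip is at (262,62) and the brass clip at (190,95). So this is the right tile. Next I'll fit the gauge and tile rectangles.

```bash
cat > fit.py <<'E'
from h import *
np.set_printoptions(precision=2,suppress=True)
def edge_rect(P):
    (c,s,a)=cv2.minAreaRect(P.astype(np.float32)); return np.array(c),s,a
def big(m):
    n,l,st,_=cv2.connectedComponentsWithStats(m.astype(np.uint8)); return l==1+np.argmax(st[1:,4])
def tile_rect(d,near,z=68):
    hsv=cv2.cvtColor(d["frame"],cv2.COLOR_RGB2HSV); m=(hsv[...,0]<22)&(hsv[...,1]>110)&(hsv[...,2]>90)
    P=cloud(d); m&=np.hypot(P[...,0]-near[0],P[...,1]-near[1])<90; m&=P[...,2]>45; m=big(m)
    v,u=np.nonzero(m); X=np.array([at_z(d,(a,b),z)[:2] for a,b in zip(u,v)]); return edge_rect(X)
def gauge_rect(d):
    P=cloud(d); z=cv2.medianBlur(np.nan_to_num(P[...,2]).astype(np.float32),5)
    m=(z>46)&(z<85)&(np.hypot(P[...,0]-570,P[...,1]+80)<190)
    m=cv2.morphologyEx(m.astype(np.uint8),cv2.MORPH_OPEN,np.ones((9,9)))>0
    m=big(m); v,u=np.nonzero(m); X=np.array([at_z(d,(a,b),60)[:2] for a,b in zip(u,v)]); 
    return edge_rect(X)
if __name__=="__main__":
  for n in("top","wrist","scene"):
    d=shot(n); print(n,"tile",*tile_rect(d,(570,-92)),"gauge",*gauge_rect(d))
E
python3 fit.py
```

```text
top tile [ 596.52 -105.25] (12.60554027557373, 19.49004364013672) 71.7747573852539 gauge [594.91 -25.45] (54.940921783447266, 151.77615356445312) 77.24655151367188
wrist tile [571.21 -94.5 ] (100.26526641845703, 76.45753479003906) 64.65247344970703 gauge [556.26 -85.1 ] (189.02516174316406, 198.5091552734375) 76.93180084228516
scene tile [572.93 -93.64] (103.33807373046875, 80.43329620361328) 64.63141632080078 gauge [560.77 -84.36] (190.6524200439453, 202.03382873535156) 76.990966796875
```

>>> step_arm(deltas=[[0.4,0.9,-4,0,0,-0.096,6],[0.4,0.9,-4,0,0,-0.096,6],[0.4,0.9,-4,0,0,-0.096,6],[0.4,0.9,-4,0,0,-0.096,6],[0.4,0.9,-4,0,0,-0.096,6]])

```text
time_s: 3.15
position: [494.7, -76.1, 205.3]
tool_rot: [0.0, 0.998, -0.07, 0.0]
ft_force: [0.2, 0.9, 0.5]
width: 60.2
gripper_force: 0.0
```

>>> step_arm(deltas=[[0.2,0,-4,0,0,-0.096,6],[0,0,-3.7,0,0,0,6],[0,0,0,0,0,0,6],[0,0,0,0,0,0,6]])

```text
time_s: 3.55
position: [496.7, -76.3, 130.0]
tool_rot: [-0.0, 0.993, -0.115, -0.001]
ft_force: [0.1, -0.0, 0.9]
width: 60.2
gripper_force: 0.0
```

```bash
cat > st.py <<'E'
from h import *
np.set_printoptions(precision=2,suppress=True)
G=np.array([556.5,-85.]);TH=-0.228
ex=np.array([np.cos(TH),np.sin(TH)]);ey=np.array([-ex[1],ex[0]])
def g(p): p=np.array(p)[:2]-G; return np.array([p@ex,p@ey])
def state():
    o=monitor.get_obs();T=Ro.from_quat(np.roll(o["tool_rot"],-1)).as_matrix();p=o["position"]
    print("t",round(o["time_s"],2),"pos",np.array(p),"g",g(p),"tooly in g",np.degrees(np.arctan2(T[1,1],T[0,1])-TH),"F",np.array(o["ft_force"]),"w",o["width"],"gf",o["gripper_force"],"q6",o["q"][5])
if __name__=="__main__": state()
E
python3 st.py
```

```text
t 3.55 pos [496.74 -76.29 130.02] g [-60.18  -5.03] tooly in g -90.14725956566932 F [ 0.14 -0.01  0.9 ] w 60.17943443885334 gf 0.0 q6 1.4123379337180064
```

>>> step_arm(deltas=[[0,0,-3,0,0,0,6],[0,0,-2.5,0,0,0,6],[0,0,-1.5,0,0,0,6],[0,0,0,0,0,0,6],[0,0,0,0,0,0,6]])

```text
time_s: 4.05
position: [498.6, -76.8, 62.0]
tool_rot: [0.0, 0.993, -0.115, 0.002]
ft_force: [-0.5, 0.1, 0.5]
width: 59.6
gripper_force: 0.0
```

>>> step_arm(deltas=[[0.97,-0.226,0,0,0,0,6],[0.49,-0.113,0,0,0,0,6],[0.49,-0.113,0,0,0,0,6],[0.49,-0.113,0,0,0,0,6],[0.49,-0.113,0,0,0,0,6]])

```text
time_s: 4.55
position: [526.5, -82.9, 59.7]
tool_rot: [0.0, 0.993, -0.115, -0.0]
ft_force: [-2.5, -0.6, 0.9]
width: 60.1
gripper_force: 0.7
```

>>> step_arm(deltas=[[0.49,-0.113,0,0,0,0,6],[0.49,-0.113,0,0,0,0,6],[0.49,-0.113,0,0,0,0,6],[0.49,-0.113,0,0,0,0,6],[0.49,-0.113,0,0,0,0,6]])

```text
time_s: 5.05
position: [551.0, -88.4, 59.6]
tool_rot: [-0.0, 0.993, -0.115, -0.0]
ft_force: [-0.9, -0.5, -0.1]
width: 60.1
gripper_force: 0.5
```

```bash
python3 st.py
```

```text
t 5.05 pos [551.04 -88.36  59.56] g [-4.56 -4.51] tooly in g -90.12273198673233 F [-0.93 -0.46 -0.12] w 60.05141309495852 gf 0.53652573376894 q6 1.42910566133017
```

Next, a slow approach to the +x fence while watching the force.

>>> step_arm(deltas=[[0.2,-0.045,0,0,0,0,6],[0.1,-0.023,0,0,0,0,6],[0.1,-0.023,0,0,0,0,6],[0,0,0,0,0,0,6]])

```text
time_s: 5.45
position: [554.5, -89.2, 59.7]
tool_rot: [-0.0, 0.993, -0.115, -0.0]
ft_force: [-2.9, -0.1, 1.9]
width: 60.0
gripper_force: 1.3
```

>>> step_arm(deltas=[[0.1,-0.023,0,0,0,0,6],[0,0,0,0,0,0,6]])

```text
time_s: 5.65
position: [554.5, -89.2, 59.7]
tool_rot: [-0.0, 0.993, -0.115, -0.001]
ft_force: [-6.7, 0.7, 4.6]
width: 60.3
gripper_force: 3.5
```

>>> step_arm(deltas=[[0.05,-0.011,0,0,0,0,6],[0,0,0,0,0,0,6]])

```text
time_s: 5.85
position: [554.6, -89.2, 59.6]
tool_rot: [-0.0, 0.993, -0.115, -0.002]
ft_force: [-8.2, 2.5, 7.3]
width: 60.0
gripper_force: 4.5
```

```bash
python3 st.py
```

```text
t 5.85 pos [554.55 -89.21  59.63] g [-0.94 -4.54] tooly in g -90.1068068382088 F [-8.19  2.55  7.26] w 59.95305300008206 gf 4.509281516075134 q6 1.4305512724426181
```

>>> step_arm(deltas=[[-0.5,0.12,0,0,0,0,6],[-0.97,0.22,0,0,0,0,6],[0,0,2.5,0,0,0,6],[0,0,2.5,0,0,0,6],[0.7,0.65,0,0,0,0.143,3]])

```text
time_s: 6.35
position: [550.3, -80.9, 113.3]
tool_rot: [0.001, 0.999, -0.043, 0.003]
ft_force: [0.5, -0.0, 0.0]
width: 53.7
gripper_force: 0.0
```

>>> step_arm(deltas=[[0.7,0.65,0,0,0,0.143,3],[0.7,0.65,0,0,0,0.143,3],[0.7,0.65,0,0,0,0.143,3],[0.7,0.65,0,0,0,0.143,3],[0.7,0.65,0,0,0,0.143,3]])

```text
time_s: 6.85
position: [583.6, -46.9, 109.7]
tool_rot: [0.0, 0.95, 0.312, 0.0]
ft_force: [-0.1, 0.2, -0.8]
width: 30.0
gripper_force: 0.0
```

>>> step_arm(deltas=[[0.7,0.65,0,0,0,0.143,3],[0.7,0.65,0,0,0,0.143,3],[0.7,0.65,0,0,0,0.143,3],[0.7,0.65,0,0,0,0.143,3],[0.3,0,0,0,0,0.143,3]])

```text
time_s: 7.35
position: [614.8, -20.4, 109.7]
tool_rot: [0.0, 0.781, 0.625, 0.0]
ft_force: [-0.8, 0.8, 0.2]
width: 29.9
gripper_force: 0.0
```

>>> step_arm(deltas=[[0,0,0,0,0,0,3],[0,0,0,0,0,0,3]])

```text
time_s: 7.55
position: [614.2, -21.3, 109.6]
tool_rot: [0.0, 0.784, 0.621, 0.0]
ft_force: [-0.1, -1.0, 0.4]
width: 29.9
gripper_force: 0.0
```

```bash
cat > c.py <<'E'
from st import *; from fit import *
state()
for n in("scene","top"):
  d=shot(n)
  c,s,a=tile_rect(d,(595,-105)); print(n,"tile g",g(c),s,a,"TH deg",np.degrees(TH)+90)
E
python3 c.py
```

```text
t 7.55 pos [614.23 -21.25 109.64] g [41.83 75.14] tooly in g -0.22215894223767202 F [-0.09 -1.02  0.4 ] w 29.948169922425734 gf 0.0 q6 0.004409051581898814
scene tile g [46.7   1.29] (100.32686614990234, 76.42183685302734) 77.14803314208984 TH deg 76.93656227101724
top tile g [ 46.59 -14.15] (70.51455688476562, 75.86940002441406) 76.55367279052734 TH deg 76.93656227101724
```

>>> step_arm(deltas=[[0,0,-2.5,0,0,0,3],[0,0,-2,0,0,0,3],[0,0,-0.5,0,0,0,3],[0,0,0,0,0,0,3],[-0.113,-0.487,0,0,0,0,3]])

```text
time_s: 8.15
position: [614.0, -26.0, 60.6]
tool_rot: [0.0, 0.783, 0.622, 0.0]
ft_force: [-0.3, -0.7, 0.1]
width: 30.4
gripper_force: 0.0
```

>>> step_arm(deltas=[[-0.113,-0.487,0,0,0,0,3],[-0.113,-0.487,0,0,0,0,3],[-0.113,-0.487,0,0,0,0,3],[-0.113,-0.487,0,0,0,0,3],[-0.113,-0.487,0,0,0,0,3]])

```text
time_s: 8.65
position: [608.0, -50.8, 60.1]
tool_rot: [0.0, 0.783, 0.622, 0.0]
ft_force: [0.8, 2.4, 2.8]
width: 30.3
gripper_force: 1.3
```

>>> step_arm(deltas=[[-0.113,-0.487,0,0,0,0,3],[-0.113,-0.487,0,0,0,0,3],[-0.068,-0.292,0,0,0,0,3],[0,0,0,0,0,0,3]])

```text
time_s: 9.05
position: [604.5, -63.8, 59.5]
tool_rot: [-0.0, 0.783, 0.622, -0.0]
ft_force: [-0.2, 0.4, 0.6]
width: 29.5
gripper_force: 0.0
```

>>> step_arm(deltas=[[-0.023,-0.097,0,0,0,0,3],[-0.023,-0.097,0,0,0,0,3],[-0.023,-0.097,0,0,0,0,3],[0,0,0,0,0,0,3]])

```text
time_s: 9.45
position: [604.1, -64.8, 59.4]
tool_rot: [-0.001, 0.783, 0.622, 0.001]
ft_force: [2.2, 6.4, 0.8]
width: 30.0
gripper_force: 3.0
```

```bash
python3 st.py
```

```text
t 9.45 pos [604.13 -64.81  59.44] g [41.84 30.44] tooly in g 0.0062101877499085335 F [2.22 6.36 0.85] w 30.020407129530774 gf 3.0389120802283287 q6 -0.07607224071109422
```

>>> step_arm(deltas=[[-0.023,-0.097,0,0,0,0,3],[0,0,0,0,0,0,3],[0.11,0.5,0,0,0,0,3],[0.25,1.0,0,0,0,0,3],[0,0,3,0,0,0,3]])

```text
time_s: 9.95
position: [604.2, -50.1, 85.7]
tool_rot: [-0.003, 0.783, 0.622, -0.003]
ft_force: [1.2, -0.2, -0.5]
width: 30.2
gripper_force: 0.0
```

>>> step_arm(deltas=[[0,0,3,0,0,0,3],[-0.7,-0.54,2,0,0,-0.143,3],[-0.7,-0.54,2,0,0,-0.143,3],[-0.7,-0.54,2,0,0,-0.143,3],[-0.7,-0.54,2,0,0,-0.143,6]])

```text
time_s: 10.45
position: [579.1, -73.6, 200.5]
tool_rot: [0.0, 0.928, 0.373, -0.0]
ft_force: [-0.1, -0.1, -0.1]
width: 36.2
gripper_force: 0.0
```

>>> step_arm(deltas=[[-0.7,-0.54,2,0,0,-0.143,6],[-0.7,-0.54,0,0,0,-0.143,6],[-0.7,-0.54,0,0,0,-0.143,6],[-0.7,-0.54,0,0,0,-0.143,6],[-0.7,-0.54,0,0,0,-0.143,6]])

```text
time_s: 10.95
position: [544.1, -100.6, 219.7]
tool_rot: [0.0, 1.0, 0.025, -0.0]
ft_force: [0.1, -0.0, -0.7]
width: 59.6
gripper_force: 0.0
```

>>> step_arm(deltas=[[-0.7,-0.54,0,0,0,-0.143,6],[-0.7,-0.54,0,0,0,-0.143,6],[0,0,0,0,0,0,6],[0,0,0,0,0,0,6]])

```text
time_s: 11.35
position: [530.6, -111.3, 219.8]
tool_rot: [0.0, 0.994, -0.113, 0.0]
ft_force: [-0.7, 0.1, 0.1]
width: 59.7
gripper_force: 0.0
```

```bash
cat > e.py <<'E'
from st import *; from fit import *
state()
for n in("scene","wrist"):
  d=shot(n)
  c,s,a=tile_rect(d,(595,-120)); print(n,"tile g",g(c),s,a,"TH deg",np.degrees(TH)+90); print("seat",[(k["confidence"],g(at_z(d,k["at"],56))) for k in finder.place_of(d,"seat")[:1]])
  if n=="wrist": print(gauge_rect(d))
for t in("pointer","mark","grip"):
  for k in finder.place_of(d,t)[:2]: print(t,k["at"],k["confidence"],by_depth(d,k["at"]))
cv2.imwrite("pics/e.png",cv2.resize(d["frame"][...,::-1],(800,600)))
E
python3 e.py
```

```text
t 11.35 pos [ 530.62 -111.29  219.8 ] g [-19.26 -31.46] tooly in g -89.9226587098006 F [-0.73  0.09  0.06] w 59.72681501699453 gf 0.0 q6 1.3718086329134527
scene tile g [ 46.38 -29.15] (102.18985748291016, 76.68647766113281) 76.52713775634766 TH deg 76.93656227101724
seat [(0.98, array([ 54.01, -30.93]))]
wrist tile g [ 46.18 -29.15] (99.80574035644531, 75.25460815429688) 77.0057144165039 TH deg 76.93656227101724
seat []
(array([557.36, -84.19]), (193.3148193359375, 196.7166290283203), 77.00321197509766)
mark [46.4, 209.8] 0.85 [563.93 110.49  33.96]
grip [77.6, 177.1] 0.85 [588.32  45.81  73.63]
```

View pics/e.png

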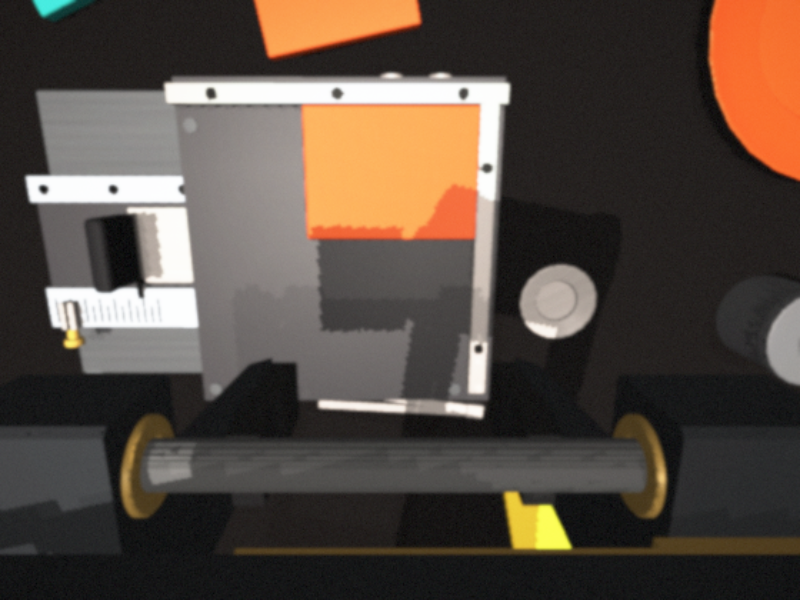

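The wrist view shows the tile at (390,170) flush against both fences, top edge at row 105 and right edge at column 478. I'll make one light confirming push in x before the slide.

>>> step_arm(deltas=[[0,0,-4,0,0,0,4.5],[0,0,-4,0,0,0,4.5],[0,0,-4,0,0,0,4.5],[0,0,-2.5,0,0,0,4.5],[0,0,-1.5,0,0,0,4.5]])

```text
time_s: 12.2
position: [529.1, -110.8, 57.2]
tool_rot: [-0.001, 0.993, -0.115, -0.002]
ft_force: [-0.4, 0.6, -0.1]
width: 44.8
gripper_force: 0.0
```

>>> step_arm(deltas=[[0,0,0,0,0,0,4.5],[0.49,-0.113,0,0,0,0,4.5],[0.49,-0.113,0,0,0,0,4.5],[0.49,-0.113,0,0,0,0,4.5],[0,0,0,0,0,0,4.5]])

```text
time_s: 12.7
position: [546.5, -115.3, 60.6]
tool_rot: [0.0, 0.993, -0.115, 0.001]
ft_force: [0.1, 0.0, 0.4]
width: 44.9
gripper_force: 0.0
```

>>> step_arm(deltas=[[0.15,-0.035,0,0,0,0,4.5],[0.1,-0.023,0,0,0,0,4.5],[0.1,-0.023,0,0,0,0,4.5],[0,0,0,0,0,0,4.5]])

```text
time_s: 13.1
position: [548.2, -115.4, 59.6]
tool_rot: [-0.0, 0.993, -0.115, -0.001]
ft_force: [-2.9, 0.9, 3.2]
width: 45.0
gripper_force: 1.3
```

>>> step_arm(deltas=[[0.1,-0.023,0,0,0,0,4.5],[0,0,0,0,0,0,4.5],[0,0,0,0,0,0,4.5]])

```text
time_s: 13.4
position: [548.4, -115.4, 59.5]
tool_rot: [-0.0, 0.993, -0.115, -0.002]
ft_force: [-5.9, 0.4, 4.7]
width: 44.7
gripper_force: 3.3
```

```bash
python3 st.py
```

```text
t 13.4 pos [ 548.4  -115.4    59.51] g [ -1.02 -31.44] tooly in g -90.11374652641199 F [-5.87  0.38  4.68] w 44.733097505923475 gf 3.337765261530876 q6 1.3820362430899806
```

>>> step_arm(deltas=[[-0.97,0.226,0,0,0,0,4.5],[-0.97,0.226,0,0,0,0,4],[0,0,3.5,0,0,0,4],[0,0,3.5,0,0,0,4],[0.95,2.7,1,0,0,0,4]])

```text
time_s: 13.9
position: [541.3, -86.9, 143.7]
tool_rot: [0.001, 0.993, -0.116, 0.003]
ft_force: [1.0, -0.1, 0.9]
width: 40.0
gripper_force: 0.0
```

>>> step_arm(deltas=[[0.95,2.7,0,0,0,0,4],[0.95,2.7,0,0,0,0,4],[0.95,2.7,0,0,0,0,4],[0.95,2.7,0,0,0,0,4],[0.95,2.7,0,0,0,0,4]])

```text
time_s: 14.4
position: [587.1, 51.8, 139.7]
tool_rot: [-0.0, 0.993, -0.115, 0.0]
ft_force: [0.6, 0.7, -0.4]
width: 40.2
gripper_force: 0.0
```

>>> step_arm(deltas=[[0,0,0,0,0,0,4],[0,0,0,0,0,0,4]])

```text
time_s: 14.6
position: [586.7, 50.9, 139.5]
tool_rot: [0.0, 0.993, -0.114, -0.0]
ft_force: [-0.5, -0.4, -0.2]
width: 39.8
gripper_force: 0.0
```

```bash
sed -i 's/^G=.*;TH/G=np.array([555.2,-83.5]);TH/' st.py; cat > f.py <<'E'
from st import *; from fit import *
state()
w=shot("wrist")
for n in("scene","top"):
  d=shot(n)
  c,s,a=tile_rect(d,(595,-120)); print(n,"tile g",g(c),s,a)
  for t in("grip","pointer","mark"):
    for k in finder.place_of(d,t)[:2]: print(n,t,np.array(k["at"]),k["confidence"],g(by_depth(d,k["at"])),by_depth(d,k["at"])[2],"ray z78/40",g(at_z(d,k["at"],60)),g(at_z(d,k["at"],39)))
  if n=="scene": im=cv2.resize(d["frame"][190:275,230:350],(600,425),interpolation=cv2.INTER_CUBIC)
i2=cv2.resize(w["frame"],(560,420))
cv2.imwrite("pics/f.png",np.hstack([cv2.resize(i2,(400,300)),cv2.resize(im,(400,300))])[...,::-1])
E
python3 f.py
```

```text
t 14.6 pos [586.74  50.93 139.46] g [  0.34 138.08] tooly in g -90.0438753599856 F [-0.49 -0.37 -0.23] w 39.772981738769325 gf 0.0 q6 1.685086421095973
scene tile g [ 48.16 -30.43] (101.5710220336914, 77.48169708251953) 77.54296875
scene pointer [309.8 227.1] 0.7 [-36.85 140.75] 31.25107172869116 ray z78/40 [-18.79 146.17] [-31.98 142.21]
scene mark [220.7 199.9] 0.71 [ -29.8  -139.78] 7.459546055843816 ray z78/40 [   2.03 -115.14] [ -10.69 -124.99]
scene mark [327.  234.3] 0.46 [-33.93 192.37] 32.792267707499036 ray z78/40 [-16.89 196.05] [-30.04 193.21]
top tile g [ 47.89 -30.34] (100.05776977539062, 76.34107971191406) 76.9446792602539
top grip [236.7 198.7] 0.57 [ -3.71 139.73] 77.62970583713377 ray z78/40 [  0.01 141.6 ] [  4.43 143.83]
top pointer [234.6 213. ] 0.56 [-125.37   87.7 ] 544.839335893023 ray z78/40 [-36.59 137.77] [-32.74 139.94]
top pointer [303.6 155.7] 0.46 [165.02   3.71] 9.90397342457618 ray z78/40 [148.82   3.62] [155.61   3.66]
```

View pics/f.png

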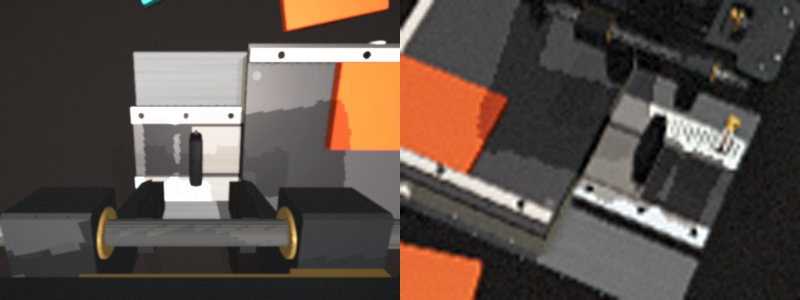

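The left half shows the grip centred between the fingers. The right half shows the tile still seated. I'll descend and grip.

>>> step_arm(deltas=[[0.05,0.2,-3,0,0,0,4],[0,0,-3,0,0,0,4],[0,0,-2.5,0,0,0,4],[0,0,-1,0,0,0,4],[0,0,0,0,0,0,4]], squeeze=35)

```text
time_s: 15.55
position: [586.6, 52.7, 43.2]
tool_rot: [0.0, 0.993, -0.115, -0.002]
ft_force: [-0.5, -0.8, -0.5]
width: 40.2
gripper_force: 0.0
```

>>> step_arm(deltas=[[0,0,0,0,0,0,2],[0,0,0,0,0,0,0.5],[0,0,0,0,0,0,0.5],[0,0,0,0,0,0,0.5],[0,0,0,0,0,0,0.5]], squeeze=35)

```text
time_s: 16.05
position: [588.4, 51.7, 45.9]
tool_rot: [0.001, 0.993, -0.115, 0.001]
ft_force: [-1.7, -4.8, 6.1]
width: 11.6
gripper_force: 35.0
```

```bash
python3 st.py
```

```text
t 16.05 pos [588.44  51.73  45.93] g [  1.81 139.24] tooly in g -90.11247667632435 F [-1.69 -4.84  6.07] w 11.561469311218818 gf 34.998046229593456 q6 1.6894047961251537
```

>>> step_arm(deltas=[[0.1,0.44,0,0,0,0,0.5],[0.1,0.44,0,0,0,0,0.5],[0.1,0.44,0,0,0,0,0.5],[0.1,0.44,0,0,0,0,0.5],[0.1,0.44,0,0,0,0,0.5]])

```text
time_s: 16.55
position: [593.4, 73.0, 45.9]
tool_rot: [0.001, 0.993, -0.115, 0.001]
ft_force: [-2.5, -8.0, 6.5]
width: 12.0
gripper_force: 35.0
```

>>> step_arm(deltas=[[0.1,0.44,0,0,0,0,0.5],[0.1,0.44,0,0,0,0,0.5],[0.1,0.44,0,0,0,0,0.5],[0.1,0.44,0,0,0,0,0.5],[0,0,0,0,0,0,0.5]])

```text
time_s: 17.05
position: [597.4, 90.3, 45.9]
tool_rot: [0.002, 0.993, -0.115, 0.001]
ft_force: [-2.8, -10.0, 6.5]
width: 11.9
gripper_force: 35.0
```

>>> step_arm(deltas=[[0,0,0,0,0,0,0.5],[0,0,0,0,0,0,0.5]])

```text
time_s: 17.25
position: [597.3, 90.0, 45.9]
tool_rot: [0.002, 0.993, -0.115, 0.001]
ft_force: [-3.1, -10.1, 6.5]
width: 11.5
gripper_force: 35.0
```

```bash
cat > m.py <<'E'
from st import *; from fit import *
import sys
state()
ims=[]
for n in("wrist","scene","top"):
  d=shot(n)
  for t in("pointer","mark"):
    for k in finder.place_of(d,t)[:2]: print(n,t,np.array(k["at"]),k["confidence"],"z39",g(at_z(d,k["at"],39)))
  H={"scene":(210,255,290,350),"top":(185,230,195,255),"wrist":(0,420,0,560)}[n]
  ims.append(cv2.resize(d["frame"][H[0]:H[1],H[2]:H[3]],(400,300),interpolation=cv2.INTER_CUBIC))
  if n=="wrist": ims.append(cv2.resize(d["frame"][180:300,160:320],(400,300),interpolation=cv2.INTER_CUBIC))
cv2.imwrite(f"pics/{sys.argv[1]}.png",np.vstack([np.hstack(ims[:2]),np.hstack(ims[2:])])[...,::-1])
E
python3 m.py m1
```

```text
t 17.25 pos [597.32  89.97  45.92] g [  1.82 178.5 ] tooly in g -90.12340349318197 F [ -3.05 -10.06   6.5 ] w 11.468067793042605 gf 35.002879640087485 q6 1.7580245014484233
scene pointer [323.4 230.8] 0.71 z39 [-36.42 180.32]
top mark [100.9 285.7] 0.4 z39 [-285.67  413.64]
```

View pics/m1.png

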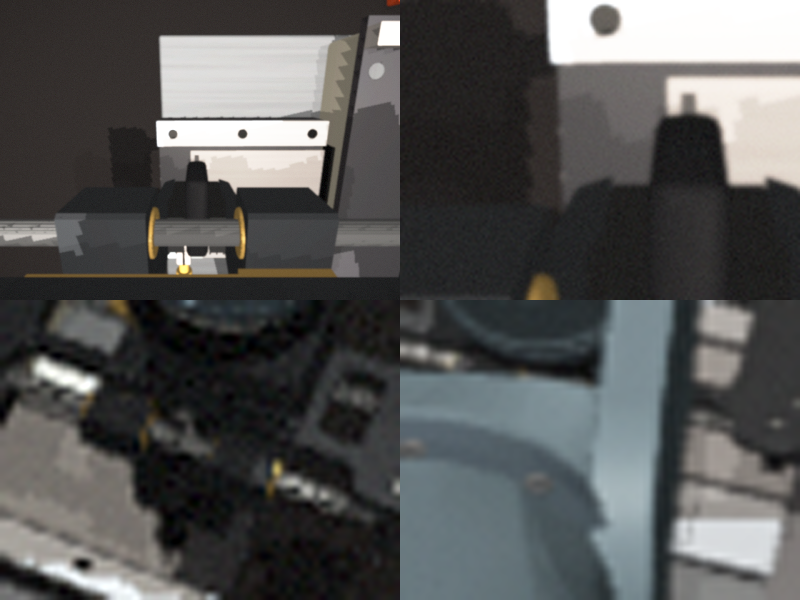

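```bash
cat > z.py <<'E'
from st import *; import sys
d=shot("wrist"); np.savez("wz.npz",frame=d["frame"],depth=d["depth"],Rw=d["Rw"],c=d["c"],f=d["f"],cx=d["cx"],cy=d["cy"])
P=[proj(d,[*(G+ex*a+ey*b),z]) for a,b,z in((-37,178.5,40),(-37,190,40),(-66,190,40))]; print(np.array(P))
c=d["frame"][335:395,220:320]; c=cv2.resize(c,(800,480),interpolation=cv2.INTER_CUBIC); c=cv2.convertScaleAbs(c,alpha=1.3,beta=15)
cv2.imwrite(f"pics/{sys.argv[1]}.png",c[...,::-1])
w=dict(np.load("w1.npz",allow_pickle=True))
for k in("c","Rw"): w[k]=np.array(w[k])
for n in("f","cx","cy"): w[n]=float(w[n])
a,b=g(at_z(w,(172.8,68.7),38)),g(at_z(w,(140.2,53.3),40)); print("w1",a,b,b-a)
for n,p,m in(("scene",(308.5,228.8),(327,233.1)),("top",(237,214.2),(216.5,209.8))):
    q=shot(n); a,b=g(at_z(q,p,38)),g(at_z(q,m,40)); print(n,a,b,b-a)
E
python3 z.py z1
```

```text
[[275.78 340.75]
 [252.57 340.81]
 [253.59 389.88]]
w1 [-30.78 140.62] [-37.8  186.33] [-7.02 45.71]
scene [-25.99 140.9 ] [-33.   191.98] [-7.   51.08]
top [-34.14 133.39] [-35.63 186.25] [-1.49 52.86]
```

View pics/z1.png

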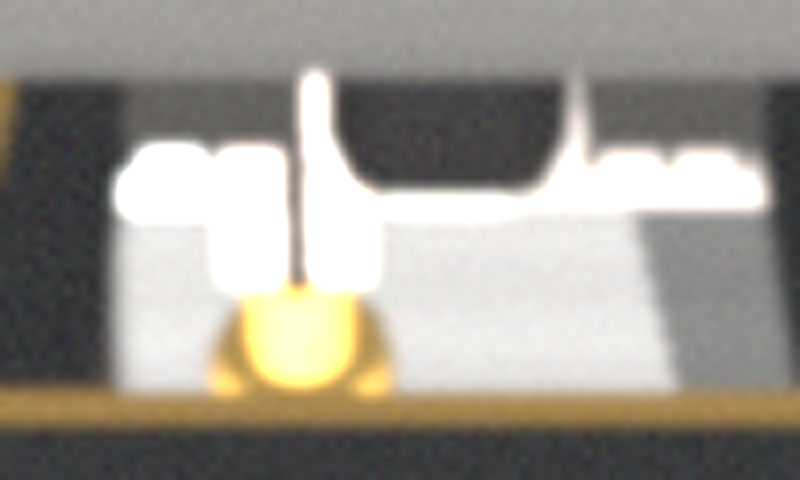

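The crop shows the clip's black line at crop (296,165–285), which is frame column 257. That puts it at about gauge y 188, so roughly 9.5 mm to go. I'll check the camera's lateral bias on the grip itself.

```bash
cat > y.py <<'E'
from st import *
d=dict(np.load("wz.npz")); 
for k in("f","cx","cy"): d[k]=float(d[k])
for p in((22,172.5,78),(22,178.5,78),(22,184.5,78),(22,178.5,45),(35,178.5,39),(-22,178.5,78)): print(p,proj(d,[*(G+ex*p[0]+ey*p[1]),p[2]]))
gr=d["frame"].mean(2)
for r in range(212,262,6): print(r,gr[r,256:300].astype(int))
for r in (357,360,364,368): print(r,gr[r,240:272].astype(int),g(at_z(d,(257,r),40)))
E
python3 y.py
```

```text
(22, 172.5, 78) [293.27 258.46]
(22, 178.5, 78) [276.03 258.5 ]
(22, 184.5, 78) [258.79 258.54]
(22, 178.5, 45) [275.66 230.06]
(35, 178.5, 39) [275.57 198.17]
(-22, 178.5, 78) [276.15 366.64]
212 [108 109 106 110 110 110 108 111 111 126 162 208 230 235 235 234 235 236
 235 235 236 235 236 236 235 235 234 235 235 235 235 235 235 236 234 236
 236 235 235 236 235 235 234 235]
218 [106 105 108 107 106 106 108 106 112 122 162 208 232 238 234 224 191 150
 133 129 133 156 200 230 237 238 238 238 238 238 238 238 238 238 238 238
 238 239 238 237 236 234 234 233]
224 [106 106 106 106 109 104 102  97  94 104 130 169 193 200 193 178 151 125
 115 114 113 126 150 175 188 196 210 221 231 234 235 236 237 236 236 238
 236 238 234 230 222 218 218 218]
230 [104 107 104 104 102  91  76  54  31  22  17  23  27  25  39  60  87 107
 111 112 108 105  92  66  40  23  27  24  24  28  49 104 171 220 235 236
 232 225 219 219 218 219 218 217]
236 [ 93  96  91  88  81  64  42  27  20  23  28  21  28  27  23  30  34  31
  23  32  29  29  31  28  26  22  26  28  25  28  24  40 100 168 214 228
 227 223 220 216 216 
[... 562 characters left out ...]
8 49 51 47 48 45 49 50 46 48 49 48
 50 48 48 45 52 43 45 42 39 37 34 34 32 32 33 29 30 32 37 27]
357 [255 255 255 255 255 255 254 253 254 254 254 254 254 254 247 189 105 124
 207 248 254 254 251 223 154  98  68  55  49  52  52  49] [-46.31 187.94]
360 [255 255 255 255 255 255 254 253 254 254 254 254 254 254 247 194 110 129
 213 250 254 254 254 254 254 251 235 218 226 233 233 233] [-48.06 187.97]
364 [174 172 172 171 171 173 195 240 253 254 254 254 254 254 251 220 133 124
 209 250 254 254 254 254 254 252 237 191 172 170 171 171] [-50.41 188.  ]
368 [170 167 167 170 168 170 189 231 250 254 254 254 254 254 250 217 131 114
 193 244 253 254 254 254 254 252 235 188 168 167 170 168] [-52.77 188.04]
```

>>> step_arm(deltas=[[0.07,0.3,0,0,0,0,0.5],[0.07,0.3,0,0,0,0,0.5],[0.07,0.3,0,0,0,0,0.5],[0.01,0.04,0,0,0,0,0.5],[0,0,0,0,0,0,0.5]])

```text
time_s: 18.35
position: [599.5, 99.1, 45.9]
tool_rot: [0.002, 0.993, -0.115, 0.0]
ft_force: [-3.6, -12.4, 6.8]
width: 11.9
gripper_force: 35.0
```

>>> step_arm(deltas=[[0,0,0,0,0,0,0.5],[0,0,0,0,0,0,0.5]])

```text
time_s: 18.55
position: [599.5, 99.0, 45.9]
tool_rot: [0.002, 0.993, -0.115, 0.0]
ft_force: [-3.5, -11.8, 6.2]
width: 11.8
gripper_force: 35.0
```

```bash
python3 z.py z2|head -3; cat > y2.py <<'E'
from st import *
state()
d=dict(np.load("wz.npz")); 
for k in("f","cx","cy"): d[k]=float(d[k])
p=g(monitor.get_obs()["position"])[1]
for q in((22,p,60),(-48,p,40)): print(q,proj(d,[*(G+ex*q[0]+ey*q[1]),q[2]]))
gr=d["frame"].mean(2)
for r in (218,236,242,248): print(r,gr[r,254:300].astype(int))
for r in (357,360,364,368): print(r,gr[r,256:296].astype(int))
E
python3 y2.py
```

```text
[[294.71 340.71]
 [271.5  340.78]
 [271.75 389.84]]
t 18.7 pos [599.43  99.03  45.94] g [  1.83 187.8 ] tooly in g -90.12820747918332 F [ -4.01 -11.38   7.61] w 11.478979034427425 gf 35.0052672252059 q6 1.7739236810730135
(22, np.float64(187.79971893585179), 60) [276.03 241.42]
(-48, np.float64(187.79971893585179), 40) [275.97 359.86]
218 [110 110 110 108 111 109 111 110 110 112 113 125 170 216 235 240 238 227
 197 154 135 133 132 160 205 232 239 242 242 241 240 241 240 241 241 241
 240 242 241 241 241 240 240 240 239 237]
236 [101  97  97  95  92  95  87  71  43  30  24  24  29  30  28  23  28  24
  26  25  27  30  24  22  22  28  25  25  26  26  25  23  28  43 104 174
 219 229 227 223 221 220 221 219 221 220]
242 [ 88  90  89  92  88  85  73  46  32  22  23  32  26  23  32  25  29  26
  32  27  27  29  29  27  33  31  32  27  24  29  27  27  25  27  45  96
 161 199 216 216 216 216 217 217 218 217]
248 [ 88  85  87  90  84  79  59  38  26  27  26  23  28  30  29  27  29  27
  27  28  29  28  33  26  30  30  27  26  29  23  32  29  31  25  26  48
 106 166 206 219 220 220 218 220 220 220]
357 [255 255 255 255 255 255 255 247 180 115  79  59  52  48  48  44  45  47
  42  38  41  45  40  41  44  41  41  45  50  61  78 117 168 211 229 232
 229 230 233 235]
360 [255 255 255 255 255 255 255 255 255 253 250 248 248 248 248 247 242 213
 140  69  71 115 150 161 161 164 164 168 169 182 201 211 218 218 217 217
 218 217 218 216]
364 [176 176 174 176 175 176 176 178 186 221 247 254 254 254 254 254 254 245
 174  84  90 146 187 204 211 210 206 198 182 175 175 175 174 175 176 177
 175 176 176 177]
368 [174 174 173 171 170 174 172 174 182 214 245 253 254 254 254 254 254 245
 173  87 107 197 247 254 254 254 250 225 186 171 171 170 171 172 173 172
 170 170 170 170]
```

View pics/z2.png

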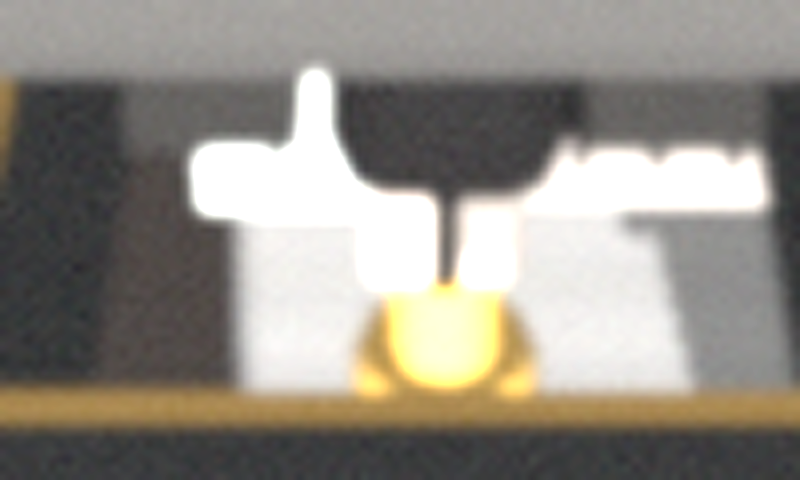

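The line is now at column 275.4 and the grip's mid-plane at about 275.2, so they agree within about 0.2 mm. The clip hasn't moved. I'll check the tile once more and hand in.

```bash
python3 - <<'E'
from st import *; from fit import *
d=shot("scene"); c,s,a=tile_rect(d,(595,-120)); print(g(c),s,a); state()
if np.hypot(*(g(c)-[47.5,-30]))<3: print(job_done())
E
```

```text
[ 48.22 -30.05] (102.18616485595703, 77.5482406616211) 77.4110336303711
t 18.75 pos [599.42  99.03  45.94] g [  1.82 187.8 ] tooly in g -90.12788977032338 F [ -2.87 -10.11   7.33] w 11.084638852221433 gf 35.005196928977966 q6 1.773944479953847
the job is handed in; nothing more can be done
None
```

I seated the tile flush in the fence corner, then drew the slide about 48.6 mm until its pointer was level with the index line, and handed the job in still holding the grip there. The gripper hid the pointer tip, so I set the alignment (to about 0.2 mm) from the grip's mid-plane.

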